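# Hang the wide demo frame on the rack

## Robot

A 6-joint arm with a two-finger parallel gripper is mounted at the origin on the work surface. World frame = base frame: x ahead of the robot, y to its left, z up, the work surface at z = 0. Lengths are in m, angles in rad, forces in N, time in s.
With the tool pointing down it reaches from about 0.35 to 0.775 m from the base axis. Payload 5.5 kg.
Tool frame: the origin (TCP) lies midway between the tips of the shut fingers; the grasp point (between the pads) lies 19 mm behind it; z points along the fingers, y is the line along which they close (so a half turn about z gives the same grasp; the last joint's range is limited). The gripper opens to 85 mm and grips with 20 to 120 N. Pads are 22 mm wide; open, the fingers measure 114 mm over their backs; the gripper's body (76 mm by 85 mm) begins 54 mm behind the grasp point. The pads swing forward as they close: fully open they stand 13 mm farther back than shut.
Start: joints at [-1.438, 0.313, 0.046, 1.304, 0, 1.431], TCP at [0.155, -0.554, 0.231] pointing down, gripper open.
Joint ranges: [-2.76, 2.76], [-0.86, 1.69], [-1.03, 1.26], [-2.2, 2.34], [-1.47, 1.5], [-3.14, 3.14]. Speed limits (rad/s): [2.57, 2.57, 3.14, 3.14, 3.14, 3.14].

## Interface

Orientations are given as a unit quaternion [w, x, y, z].
In Python, from workcell import telemetry, imaging, env gives the robot as it stands. The module is installed in compiled form; this text tells all that it offers.
- The arm moves only by the tool step_arm, never from a script. Its argument "moves" is a list of rows, each a list of 3 entries, a list of its own where there are three numbers: the shift along the tool's x, y, z in mm, then the turn, a rotation vector about the tool's x, y, z in rad, then the finger opening in mm, from 0 to 85.4. A call has 1 to 8 rows; each row is the pose to reach, as a shift and turn from the pose commanded when the call began, along the tool's axes at that moment; what a row does not reach only later rows make up. A row lasts 1/12 s, in which the tool goes at most 41.7 mm and 7.16 degrees, less where a joint would pass 70% of its speed; a pose out of reach is approached as far as the arm can. A call with a gripper value outside its range is refused whole. The fingers move at their own pace and stop on an object; "grip_force" is the grip in N (left out, the last holds). Time passes only in rows, so rows that repeat a pose let the fingers close. It gives the time, the measured TCP pose, the force, the opening and the grip force at its end, in the units of the state.
- telemetry.get_state(): the state, without advancing time (a new reading comes with each control period).
- imaging.read_camera(name): name is "side" or "top" or "wrist"; returns the picture (384x512x3 uint8, red, green, blue); there is no depth.
- imaging.camera_params(name): a dict with "camera_matrix" (3x3 intrinsics, pixels), "pose" (4x4, takes a point from camera to world coordinates). Camera axes: x right, y up, looking along -z (the intrinsics and any distortion apply to the point x, -y, -z); pixel columns grow to the right and rows downward; lengths in m; the calibration is good to about 2 mm. A picture is of the moment at which its call begins: read the wrist's pose just before it. camera_params takes no time and is no camera call; for the wrist camera it gives the pose at the moment of the call.
- env.hand_in(): hands the job in; it is judged then, once.
The state is a dict: "clock": time; "joint_pos": joint angles; "qvel": joint speeds; "tau": joint torques, N m; "tcp_pos": TCP position; "orientation": TCP orientation; "wrist_force": force on the tool from outside, world axes, zero at the start; "ft_torque": the same for the moment, N m; "finger_gap": finger opening in m; "grip_force": force on a finger pad.
Only numpy, scipy, OpenCV 4.12 (cv2) and the standard library are available. Lean on these libraries where they do the work, as an engineer would, in place of code of your own. Each camera call takes 0.05 s, during which the arm holds its last target. There are 200 camera calls.

## Task

Take the wide demo frame on its steel saddle out of the walnut box and hang the saddle astride the black rack's bar, between the two keeper pins of the empty bay, with the spectacle front facing the robot's side like the one already hanging there. Lower it onto the bar while you hold it rather than dropping it, and leave it hanging free; in the box fingers fit only at the saddle's two ends and between the pins only before and behind it, so stand it on the counter in between and take it again the other way. Leave the other saddles, the driver, the loose spectacles and the soldering stand undisturbed.

Things in the scene. Friction and masses are not known exactly. Their poses are not given: they have to be found in the camera images.
- wide: Steel saddle, an upside-down U on two legs, 42 mm deep (x), 56 wide (y), 95 high: solid crown (top 14 mm), two 4 mm legs, a 34 mm slot between. On its -x leg a thin amber spectacle front, 140 wide, 16 to 60 mm up; x spans -27 to +21. Origin: centre of the underside, z up, the front faces -x. 150 g, balanced. In the box: the widest of a row of three (58 mm pitch, 9 mm gaps), at any place.
- wide_seat (a point): Centre of the underside of the wide saddle's crown, 81 mm above its origin: this rests on the bar.
- wide_front (a point): Centre of the wide saddle's spectacle front (origin + (-24, 0, 38) mm).
- narrow_a: Saddle like wide (same size, same origin and axes) but its spectacle front is only 105 mm wide. In the box; leave it there.
- narrow_b: Saddle like wide (same size, same origin and axes) but its spectacle front is only 105 mm wide. In the box; leave it there.
- hung: Saddle like wide (same size, same origin and axes) but its spectacle front is only 105 mm wide. It hangs astride the rack's bar in one of the two bays; leave it.
- box: Open walnut box, fixed, 205 (x) by 175 (y) by 58 mm high, walls and floor 7 mm thick; origin: centre of its underside. The saddles stand in a row along its x, at -58, 0 and +58 mm, spectacle fronts towards its -x end. The lid stands open along its +y side, leaning outward, up to 220 mm high.
- rack: Black steel rack, fixed: foot plate 110 (x) by 340 (y) by 6 mm, origin at the centre of its underside. Round bar along y, 14 mm thick, top 150 mm up, on end posts at y = +-160 mm (155 mm high). Keeper pins, 6 mm thick, on the bar at y = +-35 and +-115 mm, tops 189 mm up; each pair bounds a bay. Its -x side faces the robot; hung spectacle fronts face -x.
- bay_left (a point): Top of the bar in the middle of the +y bay.
- bay_right (a point): Top of the bar in the middle of the -y bay.
- card: Blank white card, 70 by 50 by 2 mm, fixed on the rack's foot under the bar of the empty bay (the other bay holds the hung saddle).
- pad: Cork pad, fixed flat on the counter, 100 (x) by 155 (y) by 3 mm thick, origin at the centre of its underside: a clear place to stand the saddle down.
- driver: Chrome screwdriver, 150 mm long, lying on the counter along its own x (handle to -x). Bystander.
- spectacles: Loose amber acetate spectacles lying folded, 140 (y) by 46 (x) mm, 22 mm high, origin at the centre of the underside. Bystander.
- stand: Copper soldering stand, round, foot 72 mm across, 96 mm high, origin at the centre of its underside. It stands between rack and box. Bystander.
There are look-alikes about, which are no part of the job. What is shaped like the wide but red is not meant.

How it is judged:
On the way:
1. the wide saddle is lowered to the bar of the empty bay while still held in the fingers (((distance between wide_seat and bay_left below 0.022 m and horizontal distance between card and bay_left below 0.03 m) or (distance between wide_seat and bay_right below 0.022 m and horizontal distance between card and bay_right below 0.03 m)) and contact force between the fingers and wide above 1 N), for 0.1 s.
At the end, for the whole second after the job is handed in: The wide saddle hangs at rest astride the bar in the empty bay: the underside of its crown within 16 mm of the middle of the bay on top of the bar, tilted less than 0.3 rad, square to the bar within 0.35 rad, its spectacle front on the side facing the robot, borne by the rack (((distance between wide_seat and bay_left below 0.016 m and horizontal distance between card and bay_left below 0.03 m) or (distance between wide_seat and bay_right below 0.016 m and horizontal distance between card and bay_right below 0.03 m)) and angle between wide's own z axis and vertical below 0.3 rad and angle between the y axis of wide and the y axis of rack, either way round below 0.35 rad and x of wide_front in the frame of rack below -0.01 m and linear speed of wide below 0.03 m/s and contact force between wide and rack above 0.3 N); the robot touches nothing.
It fails at once if a saddle in the box is shifted more than 25 mm or tipped (distance of any of narrow_a, narrow_b from where it was at the start of the episode above 0.025 m or angle between any of narrow_a, narrow_b's own z axis and vertical above 0.4 rad).
It fails at once if the saddle already hanging is shifted more than 30 mm (distance of hung from where it was at the start of the episode above 0.03 m).
It fails at once if the driver, the loose spectacles or the soldering stand is shifted more than 25 mm or the stand tipped (distance of any of driver, spectacles, stand from where it was at the start of the episode above 0.025 m or angle between stand's own z axis and vertical above 0.3 rad).
It also fails if it takes over 59 s, if anything falls off the work surface, if the arm or the gripper's body presses on something with over 40 N, if the wrist force passes 120 N, or if a joint passes its speed limit or range.

## Working session

There is one attempt and no reset: what is moved stays moved. The work goes in short steps, Python scripts to look and compute and a tool call to move; the robot and the scene stay as the last step left them, time stands still between calls to the robot, and variables do not carry over. Pictures are saved under pics/ and viewed, at most 10 in all, crops included, and the job is handed in when it is done.

Besides the shell and the picture viewer there is one more tool, called after ">>>" in YAML: its name, and indented under it one key for each argument. step_arm: Moves the arm, as the interface text tells. Its arguments: {"type":"object","properties":{"moves":{"type":"array"},"grip_force":{"type":"number"}},"required":["moves"]}

```bash
mkdir -p pics
python3 - <<'E'
from workcell import telemetry, imaging, env
import cv2, numpy as np
np.set_printoptions(precision=4,suppress=True)
for n in ["top","side"]:
    im=imaging.read_camera(n); cv2.imwrite(f"pics/{n}0.png",im[:,:,::-1])
    p=imaging.camera_params(n); print(n,p)
    np.savez(f"{n}.npz",K=p["camera_matrix"],T=p["pose"])
print(telemetry.get_state())
E
```

```text
top {'camera_matrix': array([[454.1843,   0.    , 261.6355],
       [  0.    , 454.1843, 190.6476],
       [  0.    ,   0.    ,   1.    ]]), 'pose': array([[ 0.006 ,  0.9856, -0.1688,  0.259 ],
       [-0.9999,  0.0042, -0.0107,  0.018 ],
       [-0.0099,  0.1688,  0.9856,  1.3814],
       [ 0.    ,  0.    ,  0.    ,  1.    ]])}
side {'camera_matrix': array([[468.7561,   0.    , 253.308 ],
       [  0.    , 468.7561, 192.2978],
       [  0.    ,   0.    ,   1.    ]]), 'pose': array([[-0.9876,  0.1242, -0.0962,  0.3448],
       [-0.157 , -0.7626,  0.6276,  0.7499],
       [ 0.0046,  0.6349,  0.7726,  0.982 ],
       [ 0.    ,  0.    ,  0.    ,  1.    ]])}
{'clock': 0.1, 'joint_pos': array([-1.4376,  0.3139,  0.0451,  1.3036,  0.    ,  1.4312]), 'qvel': array([-0.0002, -0.0023,  0.002 , -0.0002,  0.001 ,  0.0001]), 'tau': array([  0.0026, -48.1724,  29.9246,   0.0127,  -0.0003,  -0.    ]), 'tcp_pos': array([ 0.1549, -0.5533,  0.2305]), 'orientation': array([-0.0008,  0.9907,  0.136 ,  0.    ]), 'wrist_force': array([ 0.6226, -0.366 , -0.6658]), 'ft_torque': array([ 0.0141, -0.0437,  0.0236]), 'grip_force': 0.0, 'finger_gap': 0.08526303362926334}
```

View pics/top0.png

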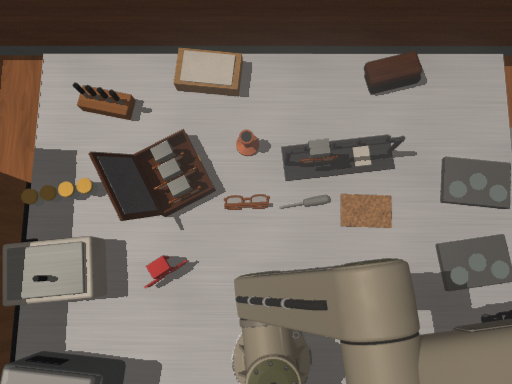

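View pics/side0.png

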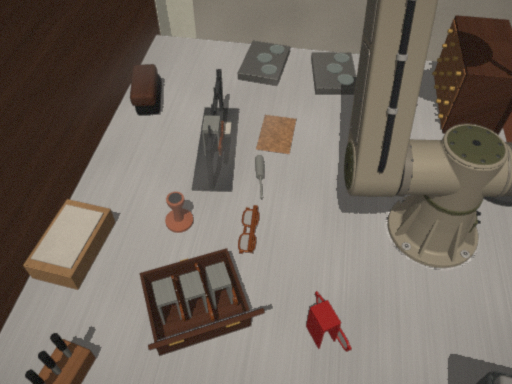

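The top view shows the box at about (180,173) holding three steel saddles at crown px (163,151), (170,167) and (180,186). The rack is at (338,158) with the hung saddle at (319,148). The card at (362,155) marks the right bay as empty, and the pad is at (366,210). The red look-alike at (158,267) is excluded. Next is one enlarged crop to see which of the three has the widest front.

Run:
```python
import cv2, numpy as np
t=cv2.imread("pics/top0.png"); s=cv2.imread("pics/side0.png")
a=cv2.resize(t[125:225,85:218],(400,300),interpolation=cv2.INTER_CUBIC)
b=cv2.resize(s[245:350,135:275],(400,300),interpolation=cv2.INTER_CUBIC)
c=cv2.resize(t[125:230,275:415],(400,300),interpolation=cv2.INTER_CUBIC)
d=cv2.resize(s[60:195,150:330],(400,300),interpolation=cv2.INTER_CUBIC)
cv2.imwrite("pics/crop1.png",np.vstack([np.hstack([a,b]),np.hstack([c,d])]))
```

```text
(no output)
```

View pics/crop1.png

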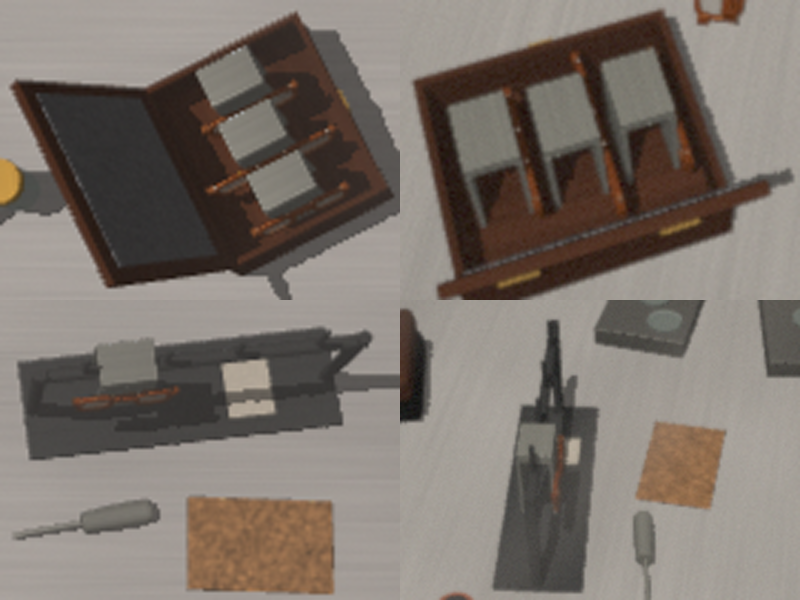

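The three candidates in the crop (top-left panel) measure as follows:

| Saddle | Front, crop px | Length, crop px |
|---|---|---|
| Top | (203,130)–(295,85) | ≈102 |
| Middle | (207,190)–(333,128) | ≈140 |
| Bottom | (255,232)–(348,185) | ≈104 |

The middle saddle has the widest front, a ratio of 1.35 that matches 140/105, so it is the wide one. The side panel agrees. The rack's right (-y) bay with the card is empty.

```bash
cat > h.py <<'E'
import numpy as np, cv2
from scipy.spatial.transform import Rotation as R
np.set_printoptions(precision=4,suppress=True)
def cam(n): d=np.load(n+".npz"); return d["K"],d["T"]
def ray(uv,z,K,T):
    uv=np.atleast_2d(uv).astype(float)
    d=np.c_[(uv[:,0]-K[0,2])/K[0,0],-(uv[:,1]-K[1,2])/K[1,1],-np.ones(len(uv))]@T[:3,:3].T
    return T[:3,3]+d*((z-T[2,3])/d[:,2])[:,None]
def proj(P,K,T):
    p=(np.atleast_2d(P)-T[:3,3])@T[:3,:3]; p=p*[1,-1,-1]
    q=p@K.T; return q[:,:2]/q[:,2:]
def down(yaw):  # tool pointing down, tool y axis along world direction yaw+90deg
    return R.from_euler('z',yaw)*R.from_euler('x',np.pi)
def go(pos,yaw,st):
    """shift (mm) and turn in tool axes; yaw chosen modulo half turn nearest"""
    q=st["orientation"]; Rc=R.from_quat([q[1],q[2],q[3],q[0]])
    best=min(((Rc.inv()*down(yaw+k*np.pi)).as_rotvec() for k in (-1,0,1)),key=np.linalg.norm)
    return Rc.inv().apply(np.array(pos)-st["tcp_pos"])*1000,best
E
python3 - <<'E'
from h import *
K,T=cam("top")
f=lambda c,o,s:np.array(c)/s+o
A=lambda *c:f(c,[85,125],np.array([400/133,3.])); C=lambda *c:f(c,[275,125],np.array([400/140,300/105]))
# box rim (z .058): lower corner near (238,270), right (390,195), top (297,15)
print("box rim",ray(np.array([A(238,272),A(391,192),A(297,14),A(148,92)]),.058,K,T)[:,:2])
print("mid crown",ray(np.array([A(218,124),A(266,106),A(292,140),A(240,163)]),.102,K,T)[:,:2])
print("mid front",ray(np.array([A(207,190),A(333,128)]),.067,K,T)[:,:2])
print("rack foot",ray(np.array([C(20,363),C(32,459),C(342,423),C(325,330)])-[0,105],.006,K,T)[:,:2])
print("card",ray(C(248,388)-[0,105],.008,K,T)[:,:2])
p=ray(np.array([C(187,496),C(187,592),C(333,593),C(333,500)])-[0,105],.003,K,T)[:,:2]
print("pad",p,p.mean(0))
E
```

```text
box rim [[0.4099 0.3181]
 [0.49   0.1705]
 [0.6722 0.2696]
 [0.5907 0.4159]]
mid crown [[0.5482 0.3334]
 [0.5661 0.2879]
 [0.5327 0.2616]
 [0.51   0.3106]]
mid front [[0.4897 0.3499]
 [0.5524 0.2282]]
rack foot [[ 0.633  -0.0298]
 [ 0.5262 -0.0426]
 [ 0.5672 -0.3778]
 [ 0.6713 -0.3638]]
card [[ 0.6052 -0.2772]]
pad [[ 0.4869 -0.2091]
 [ 0.3837 -0.2067]
 [ 0.3834 -0.3612]
 [ 0.4833 -0.3654]] [ 0.4343 -0.2856]
```

Run:
```python
from h import *
from workcell import telemetry
s=telemetry.get_state()
print(go([.45,-.25,.28],-.118,s), go([.45,-.25,.28],.497,s), go([.54,.2935,.27],.497,s))
```

```text
(array([ 365.9484, -212.6442,  -49.0596]), array([-0.0016,  0.0001,  0.3908])) (array([ 365.9484, -212.6442,  -49.0596]), array([-0.0016, -0.0004, -0.2242])) (array([ 599.0317, -711.7899,  -38.1956]), array([-0.0016, -0.0004, -0.2242]))
```

>>> step_arm:
  moves:
    - [[250,-150,-45],[0,0,-0.95],85]
    - [[250,-150,-45],[0,0,-0.95],85]
    - [[250,-150,-45],[0,0,-0.95],85]
    - [[250,-150,-45],[0,0,-0.95],85]
    - [[250,-150,-45],[0,0,-0.95],85]
    - [[250,-150,-45],[0,0,-0.95],85]
    - [[250,-150,-45],[0,0,-0.95],85]
    - [[250,-150,-45],[0,0,-0.95],85]

```text
clock: 0.77
tcp_pos: [0.3588, -0.3373, 0.2775]
orientation: [0.0, 0.815, 0.579, 0.001]
wrist_force: [-0.2, -0.1, -0.2]
finger_gap: 0.0848
grip_force: 0.0
```

```bash
cat > d.py <<'E'
import sys
from h import *
from workcell import telemetry
s=telemetry.get_state(); q=s["orientation"]
x,y,z,yaw=map(float,sys.argv[1:5])
Rc=R.from_quat([q[1],q[2],q[3],q[0]])
t=(Rc.inv()*down(yaw)).as_rotvec()
print(Rc.inv().apply(np.array([x,y,z])-s["tcp_pos"])*1000,t,"\ntcp",s["tcp_pos"],"j",s["joint_pos"],"t",s["clock"])
E
python3 d.py .54 .2935 .27 3.639
```

```text
[655.2398 -36.5928   8.4443] [ 0.0027  0.0015 -2.4038] 
tcp [ 0.3588 -0.3373  0.2775] j [-0.9191  0.1416 -0.062   1.3666  0.0023  0.9872] t 0.7667
```

>>> step_arm:
  moves:
    - [[320,-20,5],[0,0,-0.95],85]
    - [[320,-20,5],[0,0,-0.95],85]
    - [[320,-20,5],[0,0,-0.95],85]
    - [[320,-20,5],[0,0,-0.95],85]
    - [[320,-20,5],[0,0,-0.95],85]
    - [[320,-20,5],[0,0,-0.95],85]
    - [[320,-20,5],[0,0,-0.95],85]
    - [[320,-20,5],[0,0,-0.95],85]

```text
clock: 1.43
tcp_pos: [0.4455, -0.0312, 0.2711]
orientation: [-0.0, 0.462, 0.887, 0.0]
wrist_force: [-0.2, -1.7, -0.7]
finger_gap: 0.0848
grip_force: 0.0
```

```bash
python3 d.py .54 .2935 .27 3.639
```

```text
[212.1123 263.3896   1.2755] [ 0.0007 -0.0004 -1.4586] 
tcp [ 0.4455 -0.0312  0.2711] j [-0.2505  0.0542 -0.1756  1.3413  0.0006  0.7107] t 1.4333
```

>>> step_arm:
  moves:
    - [[190,240,0],[0,0,-0.95],85]
    - [[190,240,0],[0,0,-0.95],85]
    - [[190,240,0],[0,0,-0.95],85]
    - [[190,240,0],[0,0,-0.95],85]
    - [[190,240,0],[0,0,-0.95],85]
    - [[190,240,0],[0,0,-0.95],85]
    - [[190,240,0],[0,0,-0.95],85]
    - [[190,240,0],[0,0,-0.95],85]

```text
clock: 2.1
tcp_pos: [0.5363, 0.263, 0.2699]
orientation: [-0.0, 0.004, 1.0, 0.001]
wrist_force: [-0.4, -0.8, 0.8]
finger_gap: 0.0848
grip_force: 0.0
```

```bash
python3 d.py .54 .2935 .27 3.639
```

```text
[-3.4753 30.5173 -0.0345] [ 0.0014 -0.0004 -0.5064] 
tcp [0.5363 0.263  0.2699] j [0.321  0.3521 0.1947 1.4137 0.0014 0.3299] t 2.1
```

>>> step_arm:
  moves:
    - [[-3,30,0],[0,0,-0.506],85]
    - [[-3,30,0],[0,0,-0.506],85]
    - [[-3,30,0],[0,0,-0.506],85]
    - [[-3,30,0],[0,0,-0.506],85]
    - [[-3,30,0],[0,0,-0.506],85]
    - [[-3,30,0],[0,0,-0.506],85]
    - [[-3,30,0],[0,0,-0.506],85]

```text
clock: 2.68
tcp_pos: [0.5392, 0.288, 0.271]
orientation: [-0.0, -0.24, 0.971, -0.0]
wrist_force: [-0.1, -0.4, 0.0]
finger_gap: 0.085
grip_force: 0.0
```

```bash
cat > w.py <<'E'
import sys
from workcell import imaging,telemetry
import numpy as np,cv2
n=sys.argv[1]; c=sys.argv[2] if len(sys.argv)>2 else "wrist"
p=imaging.camera_params(c); np.savez(n+".npz",K=p["camera_matrix"],T=p["pose"])
im=imaging.read_camera(c); cv2.imwrite(f"pics/{n}.png",im[:,:,::-1])
print(p["pose"].round(3)); print(telemetry.get_state()["tcp_pos"])
E
python3 w.py w1
```

```text
[[-0.465 -0.853 -0.239  0.479]
 [ 0.885 -0.448 -0.125  0.256]
 [-0.    -0.27   0.963  0.415]
 [ 0.     0.     0.     1.   ]]
[0.53929294 0.28792303 0.27109584]
```

View pics/w1.png

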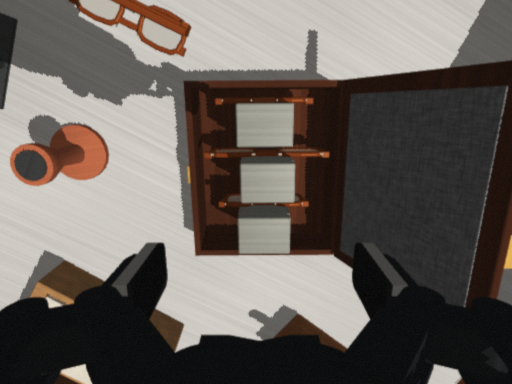

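The wrist view shows the three saddles, with the wide front at row 154 spanning cols 205–329. The wide saddle's crown top is around (268,183), and the narrow fronts (col spans 90 and 94) are at rows 101 and 204. I'll measure the bright top face next.

Run:
```python
from h import *
im=cv2.imread("pics/w1.png"); K,T=cam("w1")
g=cv2.cvtColor(im,cv2.COLOR_BGR2GRAY).astype(int)
print("col268",g[145:212,268]); print("row185",g[185,232:304])
print("front",ray([[205,154],[329,154]],.067,K,T)[:,:2])
# predicted crown at box centre .540,.2935 yaw .497
for yaw in (.497,):
  for c in ([.540,.2935],):
    L=np.array([[x,y,z] for z in (.102,.088) for x,y in ((-.021,-.028),(-.021,.028),(.021,.028),(.021,-.028))])
    P=R.from_euler('z',yaw).apply(L)+[*c,0]; print(proj(P,K,T))
```

```text
col268 [153 115  62  28  27  33  37  38  37  38  38  53  59  60  59  61  63  65
  96 129 154 163 165 162 160 159 163 167 170 166 167 164 163 162 161 160
 161 162 162 161 163 161 162 168 165 161 160 157 162 165 162 160 160 161
 162 161 153 111  59  42  54  59  60  58  61  60  61]
row185 [ 21  24  23  20  21  20  24  32  64 117 144 147 148 149 150 148 150 151
 152 152 151 153 154 153 154 155 154 154 158 156 158 159 159 159 159 160
 163 162 162 160 161 163 162 164 163 164 165 165 166 166 165 169 168 168
 169 169 168 170 170 171 171 165 138  75  61  56  54  55  57  57  54  54]
front [[0.5532 0.2275]
 [0.4894 0.3491]]
[[235.4275 157.6366]
 [291.4839 156.8756]
 [290.9203 197.2173]
 [236.8106 197.9251]
 [236.4091 155.463 ]
 [290.1617 154.7319]
 [289.6646 193.542 ]
 [237.7045 194.2241]]
```

```bash
python3 d.py .543 .2995 .072 3.632
```

```text
[ -8.7491   8.5238 199.0922] [-0.     -0.0004 -0.0059] 
tcp [0.5393 0.2879 0.2711] j [ 0.3592  0.3814  0.2401  1.4298 -0.0001 -0.1253] t 2.7333
```

>>> step_arm:
  moves:
    - [[-9,8.5,30],[0,0,-0.006],85]
    - [[-9,8.5,70],[0,0,-0.006],85]
    - [[-9,8.5,110],[0,0,-0.006],85]
    - [[-9,8.5,140],[0,0,-0.006],85]
    - [[-9,8.5,165],[0,0,-0.006],85]
    - [[-9,8.5,185],[0,0,-0.006],85]
    - [[-9,8.5,199],[0,0,-0.006],85]
    - [[-9,8.5,199],[0,0,-0.006],85]

```text
clock: 3.4
tcp_pos: [0.5409, 0.2986, 0.0685]
orientation: [-0.003, -0.243, 0.97, -0.0]
wrist_force: [-0.5, -0.4, -0.9]
finger_gap: 0.0849
grip_force: 0.0
```

```bash
python3 d.py .543 .2995 .072 3.632; python3 w.py w2
```

```text
[-2.266  -0.1684 -3.4682] [ 0.0006 -0.0064  0.0007] 
tcp [0.5409 0.2986 0.0685] j [ 0.3746  0.4903 -0.099   0.9879 -0.0001 -0.1165] t 3.4
[[-0.471 -0.851 -0.233  0.481]
 [ 0.882 -0.454 -0.125  0.267]
 [ 0.001 -0.264  0.965  0.212]
 [ 0.     0.     0.     1.   ]]
[0.5419605  0.29904738 0.07057825]
```

View pics/w2.png

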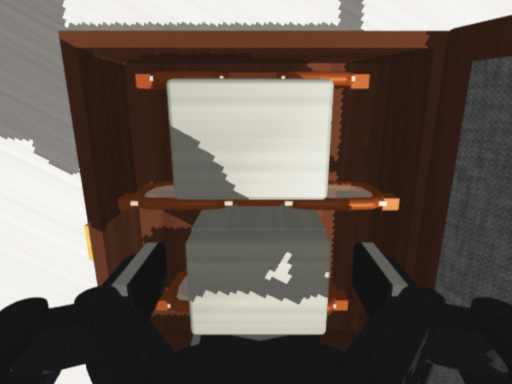

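The fingers straddle the wide (middle) saddle's crown at about (258,270), with tips at cols ~160 and ~355, centred on it and clear of the neighbours. I'll close on it now.

>>> step_arm:
  moves:
    - [[0,0,0],[0,0,0],50]
    - [[0,0,0],[0,0,0],50]
    - [[0,0,0],[0,0,0],50]
    - [[0,0,0],[0,0,0],50]
    - [[0,0,0],[0,0,0],50]
    - [[0,0,0],[0,0,0],50]
    - [[0,0,0],[0,0,0],50]
  grip_force: 50

```text
clock: 4.03
tcp_pos: [0.5448, 0.3003, 0.0742]
orientation: [0.002, -0.244, 0.97, 0.0]
wrist_force: [0.7, -1.0, 6.8]
finger_gap: 0.0549
grip_force: 53.9
```

>>> step_arm:
  moves:
    - [[0,0,-5],[0,0,0],50]
    - [[0,0,-15],[0,0,0],50]
    - [[0,0,-30],[0,0,0],50]
    - [[0,0,-50],[0,0,0],50]
    - [[0,0,-75],[0,0,0],50]
    - [[0,0,-100],[0,0,0],50]
    - [[0,0,-130],[0,0,0],50]
    - [[0,0,-150],[0,0,0],50]

```text
clock: 4.7
tcp_pos: [0.5434, 0.3, 0.2255]
orientation: [0.001, -0.244, 0.97, 0.0]
wrist_force: [0.8, 0.8, -2.0]
finger_gap: 0.0552
grip_force: 53.3
```

```bash
python3 d.py .4343 -.2856 .224 3.17; python3 w.py w3;python3 w.py s3 side
```

```text
[ 373.3873 -464.1231    0.9068] [0.0002 0.0019 0.4649] 
tcp [0.5434 0.3    0.2255] j [ 0.3752  0.4039  0.1628  1.3278 -0.     -0.1181] t 4.7
[[-0.473 -0.848 -0.24   0.483]
 [ 0.881 -0.455 -0.128  0.268]
 [-0.    -0.272  0.962  0.369]
 [ 0.     0.     0.     1.   ]]
[0.54501534 0.30063338 0.22949993]
[[-0.988  0.124 -0.096  0.345]
 [-0.157 -0.763  0.628  0.75 ]
 [ 0.005  0.635  0.773  0.982]
 [ 0.     0.     0.     1.   ]]
[0.54511525 0.30067259 0.2271727 ]
```

View pics/w3.png

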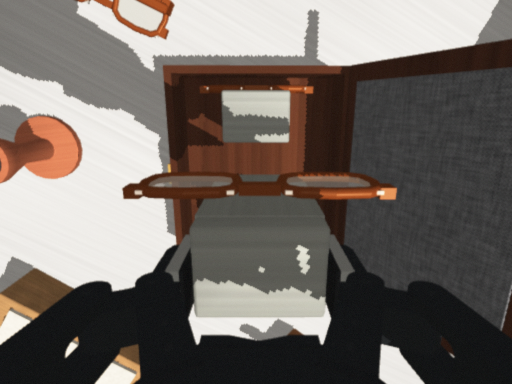

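The saddle is lifted upright between the fingers, with its front at row 187 and the neighbours still standing. I'll carry it to the pad now.

>>> step_arm:
  moves:
    - [[12,-16,-2],[0,0,0.03],50]
    - [[30,-38,-2],[0,0,0.07],50]
    - [[54,-68,-2],[0,0,0.11],50]
    - [[80,-100,-2],[0,0,0.16],50]
    - [[105,-131,-2],[0,0,0.2],50]
    - [[130,-162,-2],[0,0,0.25],50]
    - [[155,-193,-2],[0,0,0.3],50]
    - [[180,-224,-2],[0,0,0.375],50]

```text
clock: 5.47
tcp_pos: [0.4891, 0.0159, 0.223]
orientation: [-0.001, -0.058, 0.998, 0.0]
wrist_force: [0.7, 0.1, -2.2]
finger_gap: 0.0554
grip_force: 53.4
```

```bash
python3 d.py .4343 -.2856 .22 3.26
```

```text
[  89.3476 -293.1391    3.0958] [ 0.0005 -0.0021 -0.0024] 
tcp [0.4891 0.0159 0.223 ] j [-0.1317  0.1524 -0.1822  1.2384 -0.0001 -0.2477] t 5.4667
```

>>> step_arm:
  moves:
    - [[11,-36,0],[0,0,0],50]
    - [[22,-73,0],[0,0,0],50]
    - [[33,-110,0],[0,0,0],50]
    - [[44,-147,0],[0,0,0],50]
    - [[55,-184,0],[0,0,0],50]
    - [[66,-218,0],[0,0,0],50]
    - [[77,-248,0],[0,0,0],50]
    - [[83,-270,0],[0,0,0],50]

```text
clock: 6.13
tcp_pos: [0.4385, -0.2627, 0.223]
orientation: [-0.001, -0.058, 0.998, 0.0]
wrist_force: [0.2, -0.1, -2.1]
finger_gap: 0.0552
grip_force: 53.5
```

>>> step_arm:
  moves:
    - [[0,0,0],[0,0,0],50]
    - [[0,0,0],[0,0,0],50]
    - [[0,0,0],[0,0,0],50]
    - [[0,0,0],[0,0,0],50]

```text
clock: 6.47
tcp_pos: [0.44, -0.2593, 0.2237]
orientation: [-0.0, -0.06, 0.998, 0.001]
wrist_force: [-0.3, 0.4, -1.8]
finger_gap: 0.0554
grip_force: 53.6
```

```bash
python3 d.py .4343 -.2856 .074 3.26
```

```text
[  8.6601 -25.5855 149.6919] [ 0.0012 -0.0009  0.0009] 
tcp [ 0.44   -0.2593  0.2237] j [-0.69    0.1925 -0.1316  1.2482  0.0002 -0.8093] t 6.4667
```

>>> step_arm:
  moves:
    - [[4,-12,25],[0,0,0],50]
    - [[9,-25,60],[0,0,0],50]
    - [[9,-25,95],[0,0,0],50]
    - [[9,-25,120],[0,0,0],50]
    - [[9,-25,135],[0,0,0],50]
    - [[9,-25,143],[0,0,0],50]
    - [[9,-25,147],[0,0,0],50]
    - [[9,-25,147],[0,0,0],50]

```text
clock: 7.13
tcp_pos: [0.4345, -0.2857, 0.0771]
orientation: [-0.0, -0.06, 0.998, 0.0]
wrist_force: [0.4, -0.2, -2.1]
finger_gap: 0.0551
grip_force: 53.6
```

>>> step_arm:
  moves:
    - [[0,0,0],[0,0,0],50]
    - [[0,0,0],[0,0,0],50]
    - [[0,0,1],[0,0,0],50]
    - [[0,0,2],[0,0,0],50]
    - [[0,0,3],[0,0,0],50]
    - [[0,0,4],[0,0,0],50]
    - [[0,0,4],[0,0,0],50]

```text
clock: 7.72
tcp_pos: [0.4342, -0.2865, 0.0732]
orientation: [-0.0, -0.059, 0.998, 0.0]
wrist_force: [-0.1, 0.1, -1.8]
finger_gap: 0.0552
grip_force: 53.6
```

>>> step_arm:
  moves:
    - [[0,0,1],[0,0,0],50]
    - [[0,0,2],[0,0,0],50]
    - [[0,0,2],[0,0,0],50]
    - [[0,0,2],[0,0,0],50]

```text
clock: 8.05
tcp_pos: [0.4342, -0.2864, 0.0712]
orientation: [-0.0, -0.059, 0.998, 0.0]
wrist_force: [-0.4, -0.1, -1.8]
finger_gap: 0.0555
grip_force: 53.6
```

>>> step_arm:
  moves:
    - [[0,0,0.8],[0,0,0],50]
    - [[0,0,1.5],[0,0,0],50]
    - [[0,0,1.5],[0,0,0],50]
    - [[0,0,1.5],[0,0,0],50]

```text
clock: 8.38
tcp_pos: [0.4344, -0.2866, 0.0702]
orientation: [0.0, -0.059, 0.998, -0.0]
wrist_force: [-0.6, 1.0, 2.8]
finger_gap: 0.0551
grip_force: 54.2
```

Contact came at TCP z 0.070 (wrist force up to +2.8 N). I'll release and rise.

>>> step_arm:
  moves:
    - [[0,0,0],[0,0,0],70]
    - [[0,0,0],[0,0,0],85]
    - [[0,0,0],[0,0,0],85]
    - [[0,0,0],[0,0,0],85]
    - [[0,0,-15],[0,0,0],85]
    - [[0,0,-45],[0,0,0],85]
    - [[0,0,-80],[0,0,0],85]
    - [[0,0,-120],[0,0,0],85]

```text
clock: 9.05
tcp_pos: [0.4333, -0.2856, 0.1896]
orientation: [-0.001, -0.059, 0.998, 0.001]
wrist_force: [0.2, -1.1, -0.8]
finger_gap: 0.0847
grip_force: 0.0
```

>>> step_arm:
  moves:
    - [[0,0,-25],[0,0,0],85]
    - [[0,0,-25],[0,0,0],85]
    - [[0,0,-25],[0,0,0],85]

```text
clock: 9.3
tcp_pos: [0.4352, -0.2874, 0.2165]
orientation: [0.001, -0.059, 0.998, -0.002]
wrist_force: [0.4, 0.5, -0.1]
finger_gap: 0.0846
grip_force: 0.0
```

```bash
python3 w.py w4; python3 d.py .4342 -.2866 .2 1.689
```

```text
[[-0.117 -0.955 -0.271  0.367]
 [ 0.993 -0.114 -0.029 -0.295]
 [-0.004 -0.273  0.962  0.36 ]
 [ 0.     0.     0.     1.   ]]
[ 0.43439534 -0.28656927  0.21476727]
[ 0.205   0.0022 14.7672] [-0.0001  0.0009  1.5708] 
tcp [ 0.4344 -0.2866  0.2148] j [-0.7375  0.2125 -0.1286  1.2289 -0.0001 -0.8557] t 9.35
```

View pics/w4.png

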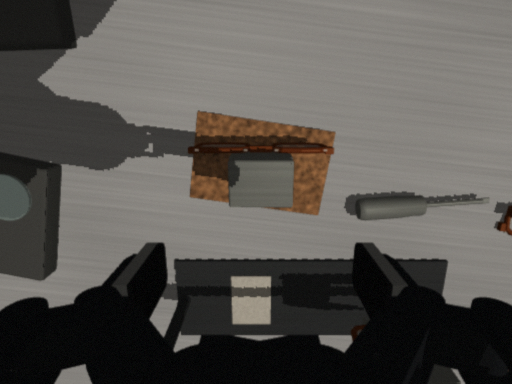

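The saddle stands on the pad, front edge along row 149 (cols 190–333) and crown at about (261,182). The rack foot's front edge at row 260 is parallel to the image x axis, and the card is at (251,300). Next I'll measure the saddle, card and rack.

Run:
```python
from h import *
im=cv2.imread("pics/w4.png"); K,T=cam("w4")
g=cv2.cvtColor(im,cv2.COLOR_BGR2GRAY).astype(int)
print("col262",g[140:215,262]); print("row190",g[190,220:302])
f=ray([[190,149],[333,150]],.063,K,T)[:,:2]; print("front",f,f.mean(0)+.024*np.array([np.cos(.118),np.sin(.118)]))
def saddle(c,yaw,z0):
    L=np.array([[x,y,.095] for x,y in ((-.021,-.028),(-.021,.028),(.021,.028),(.021,-.028))])
    return R.from_euler('z',yaw).apply(L)+[*c,z0]
print(proj(saddle([.4342,-.2866],.118,.003),K,T))
# card: corners by threshold
m=((im.min(2)>130)).astype(np.uint8); m[:270]=0;m[:, :215]=0;m[:,290:]=0
n,l,st,ce=cv2.connectedComponentsWithStats(m); i=1+np.argmax(st[1:,4])
r=cv2.minAreaRect(np.argwhere(l==i)[:,::-1].astype(np.float32)); print(r,st[i],"card",ray([r[0]],.008,K,T))
e=ray([[176,260],[446,260]],.006,K,T)[:,:2]; print("foot front edge",e, e.mean(0)+.055*np.array([np.cos(.118),np.sin(.118)]))
```

```text
col262 [ 45  43  39  31  31  26  44  52  37  21  24  22  28  34  38  35  36  38
  36  38  58  80  97 103 100 100  99 100  97  99 100 104 104 103 102 102
 101  99 101 100  99  95  97 101  99  98  97  99  98 101 101  99  98  97
  94  95  98  99  97  96  96  97  96  97  96  97  92 104 123 133 133 132
 132 133 132]
row190 [ 84  85  90  93  95  98  99  98  85  75  89  97  97  97  96  98  98  98
  97  97  96  99  99 100  97  97  97 101 101 101 100 102 101 102 100 102
 102 102  99 100 102 100 101 101 102 103 103 102 102 102 103 103 103 103
 102 102 103 103 102 106 103 102 103 103 103 104 103 103 101 105 104 101
  93  78  79  79  78  77  78  83  90  95]
front [[ 0.4155 -0.3559]
 [ 0.4006 -0.2219]] [ 0.4319 -0.286 ]
[[227.2977 161.5566]
 [293.9276 161.5687]
 [292.5105 208.9662]
 [228.6453 208.9207]]
((251.0, 309.5), (25.0, 36.0), 90.0) [233 297  37  26 890] card [[ 0.6235 -0.2765  0.008 ]]
foot front edge [[ 0.5651 -0.3769]
 [ 0.5251 -0.0441]] [ 0.5997 -0.2041]
```

>>> step_arm:
  moves:
    - [[0,0,0],[0,0,0.12],85]
    - [[0,0,0],[0,0,0.24],85]
    - [[0,0,0],[0,0,0.36],85]
    - [[0,0,0],[0,0,0.48],85]
    - [[0,0,0],[0,0,0.6],85]
    - [[0,0,0],[0,0,0.72],85]
    - [[0,0,0],[0,0,0.84],85]
    - [[0,0,0],[0,0,0.96],85]

```text
clock: 10.02
tcp_pos: [0.4333, -0.2856, 0.2124]
orientation: [-0.002, 0.411, 0.911, 0.001]
wrist_force: [-0.1, 0.1, -0.2]
finger_gap: 0.0853
grip_force: 0.0
```

>>> step_arm:
  moves:
    - [[0,0,10],[0,0,0.12],85]
    - [[0,0,25],[0,0,0.24],85]
    - [[0,0,40],[0,0,0.36],85]
    - [[0,0,50],[0,0,0.48],85]
    - [[0,0,60],[0,0,0.6],85]
    - [[0,0,60],[0,0,0.611],85]
    - [[0,0,60],[0,0,0.611],85]
    - [[0,0,60],[0,0,0.611],85]

```text
clock: 10.68
tcp_pos: [0.434, -0.2862, 0.1543]
orientation: [-0.001, 0.663, 0.749, -0.0]
wrist_force: [-0.4, 0.4, 0.4]
finger_gap: 0.085
grip_force: 0.0
```

```bash
python3 d.py .433 -.2865 .07 1.689
```

```text
[-0.2771 -0.9039 84.2556] [-0.0009 -0.001   0.0027] 
tcp [ 0.434  -0.2862  0.1543] j [-0.7375  0.2452 -0.2386  1.0884 -0.0001  0.7124] t 10.6833
```

>>> step_arm:
  moves:
    - [[0,-1,20],[0,0,0.003],85]
    - [[0,-1,45],[0,0,0.003],85]
    - [[0,-1,65],[0,0,0.003],85]
    - [[0,-1,78],[0,0,0.003],85]
    - [[0,-1,84],[0,0,0.003],85]
    - [[0,-1,84],[0,0,0.003],85]
    - [[0,-1,84],[0,0,0.003],85]

```text
clock: 11.27
tcp_pos: [0.4336, -0.2869, 0.0714]
orientation: [0.0, 0.665, 0.747, -0.0]
wrist_force: [-0.1, -0.1, 0.7]
finger_gap: 0.0851
grip_force: 0.0
```

>>> step_arm:
  moves:
    - [[0,0,0],[0,0,0],60]
    - [[0,0,0],[0,0,0],50]
    - [[0,0,0],[0,0,0],36]
    - [[0,0,0],[0,0,0],36]
    - [[0,0,0],[0,0,0],36]
    - [[0,0,0],[0,0,0],36]
    - [[0,0,0],[0,0,0],36]
    - [[0,0,0],[0,0,0],36]
  grip_force: 50

```text
clock: 11.93
tcp_pos: [0.4336, -0.287, 0.0718]
orientation: [0.001, 0.665, 0.747, -0.0]
wrist_force: [-1.4, 0.4, 6.6]
finger_gap: 0.0415
grip_force: 50.5
```

>>> step_arm:
  moves:
    - [[0,0,-5],[0,0,0],36]
    - [[0,0,-15],[0,0,0],36]
    - [[0,0,-35],[0,0,0],36]
    - [[0,0,-65],[0,0,0],36]
    - [[0,0,-100],[0,0,0],36]
    - [[0,0,-140],[0,0,0],36]
    - [[0,0,-180],[0,0,0],36]
    - [[0,0,-212],[0,0,0],36]

```text
clock: 12.6
tcp_pos: [0.4333, -0.2865, 0.2866]
orientation: [0.001, 0.665, 0.747, -0.0]
wrist_force: [0.7, -1.2, -1.9]
finger_gap: 0.0411
grip_force: 50.9
```

```bash
python3 d.py .6085 -.2786 .285 1.689
```

```text
[-12.2795 174.9829   1.891 ] [ 0.0017  0.0019 -0.0031] 
tcp [ 0.4333 -0.2865  0.2866] j [-0.7389  0.1923  0.0214  1.3973  0.      0.7168] t 12.6
```

>>> step_arm:
  moves:
    - [[-1,15,0],[0,0,-0.003],36]
    - [[-3,45,0],[0,0,-0.003],36]
    - [[-6,80,0],[0,0,-0.003],36]
    - [[-8,115,0],[0,0,-0.003],36]
    - [[-10,145,0],[0,0,-0.003],36]
    - [[-12,165,0],[0,0,-0.003],36]
    - [[-12,175,0],[0,0,-0.003],36]
    - [[-12,175,0],[0,0,-0.003],36]

```text
clock: 13.27
tcp_pos: [0.6103, -0.2777, 0.2817]
orientation: [-0.001, 0.663, 0.748, 0.0]
wrist_force: [-0.8, 0.7, -2.4]
finger_gap: 0.0413
grip_force: 51.2
```

>>> step_arm:
  moves:
    - [[0,0,0],[0,0,0],36]
    - [[0,0,0],[0,0,0],36]
    - [[0,0,0],[0,0,0],36]

```text
clock: 13.52
tcp_pos: [0.6076, -0.2786, 0.2834]
orientation: [0.0, 0.664, 0.747, -0.0]
wrist_force: [0.5, 0.3, -1.0]
finger_gap: 0.041
grip_force: 51.2
```

```bash
python3 d.py .6085 -.2786 .285 1.689; python3 w.py w5; python3 w.py s5 side; python3 w.py t5 top
python3 - <<'E'
import cv2,numpy as np
w=cv2.imread("pics/w5.png"); s=cv2.imread("pics/s5.png"); t=cv2.imread("pics/t5.png")
a=cv2.resize(s[60:200,150:290],(400,400),interpolation=3);b=cv2.resize(t[90:230,280:420],(400,400),interpolation=3)
cv2.imwrite("pics/c5.png",np.hstack([cv2.resize(w,(400,300)),np.zeros((300,0,3),np.uint8)]) if 0 else np.vstack([np.hstack([a,b])[:300],np.hstack([cv2.resize(w,(400,300)),np.zeros((300,400,3),np.uint8)])]))
E
```

```text
[-0.1463  0.915  -1.6465] [-0.0001  0.0002 -0.0009] 
tcp [ 0.6076 -0.2786  0.2834] j [-0.5498  0.5076  0.4642  1.5273 -0.0002  0.9037] t 13.5167
[[ 0.993 -0.112 -0.031  0.6  ]
 [ 0.116  0.956  0.269 -0.21 ]
 [-0.    -0.271  0.963  0.427]
 [ 0.     0.     0.     1.   ]]
[ 0.60759822 -0.27859652  0.2834642 ]
[[-0.988  0.124 -0.096  0.345]
 [-0.157 -0.763  0.628  0.75 ]
 [ 0.005  0.635  0.773  0.982]
 [ 0.     0.     0.     1.   ]]
[ 0.60770805 -0.27865266  0.28352414]
[[ 0.006  0.986 -0.169  0.259]
 [-1.     0.004 -0.011  0.018]
 [-0.01   0.169  0.986  1.381]
 [ 0.     0.     0.     1.   ]]
[ 0.60780439 -0.27865366  0.28347789]
```

View pics/c5.png

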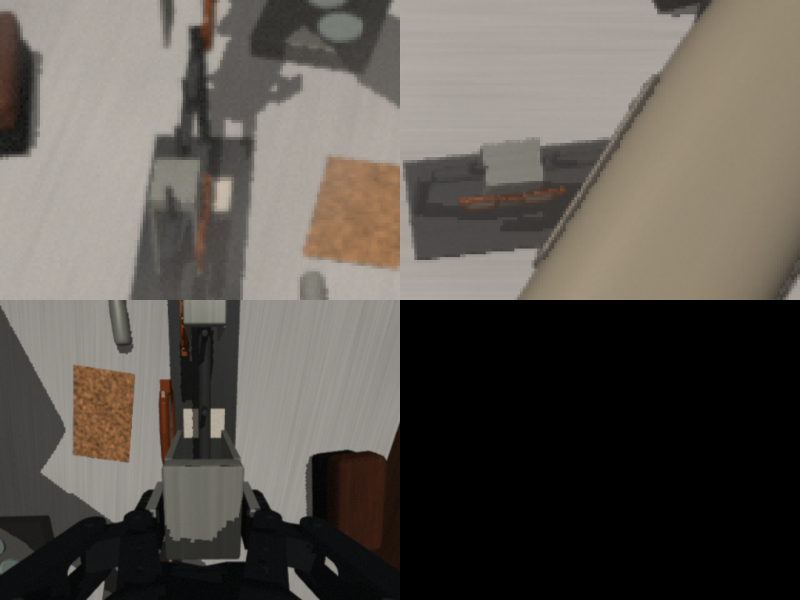

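The wrist view (bottom-left panel) shows the held saddle over the bar, with the bar at col ~204 of the panel (~261 full-size) in line with the slot, the card below, and the front on the left (robot) side. I'll check the bar line numerically before lowering.

Run:
```python
from h import *
im=cv2.imread("pics/w5.png"); K,T=cam("w5")
g=cv2.cvtColor(im,cv2.COLOR_BGR2GRAY).astype(int)
for r in (145,155,165): print(r,g[r,232:292])
Rk=R.from_euler('z',.1178); C=np.array([.5997,-.2041,0])
P=lambda *l: proj(Rk.apply(np.array(l))+C,K,T)
print("bar edges",P([-.007,-.035,.143],[.007,-.035,.143],[-.007,-.06,.143],[.007,-.06,.143]))
print("pins",P([0,-.035,.189],[0,.035,.189],[0,-.035,.15]))
print("card",P([-.035,-.05,.008],[.035,-.05,.008],[0,-.05,.008]))
cv2.imwrite("pics/c6.png",cv2.resize(im[0:220,190:340],(450,660))[:600])
```

```text
145 [ 45  50  97 161 167 164 169 169 167 166 170 169 169 165 144  86  78  77
  78  74  74  65  38  29  30  32  27  39  41  41  41  41  38  35  32  35
  45  99 160 167 168 165 164 165 167 167 167 170 172 169 167 168 165 166
 168 144  65  48  49  49]
155 [ 44  48  81 136 165 168 172 172 172 171 173 170 169 164 147  86  76  75
  74  73  73  65  36  26  22  19  17  18  17  21  29  39  39  39  37  35
  48 101 163 169 164 166 166 169 170 168 167 165 164 168 172 172 170 168
 159 123  57  47  48  50]
165 [ 47  48  69 123 164 168 166 160 161 163 166 168 169 164 140 121  81  76
  76  81  81  68  43  29  30  35  36  40  38  42  42  42  38  38  37  36
  44  98 159 167 166 165 168 168 170 169 172 171 172 169 169 168 164 161
 148  97  51  47  48  49]
bar edges [[252.503  137.9251]
 [268.1891 137.9081]
 [252.6929 165.546 ]
 [268.0098 165.5304]]
pins [[260.5182 144.217 ]
 [260.5134  42.562 ]
 [260.3685 138.7441]]
card [[233.5075 138.8901]
 [286.6151 138.8325]
 [260.0596 138.8613]]
```

View pics/c6.png

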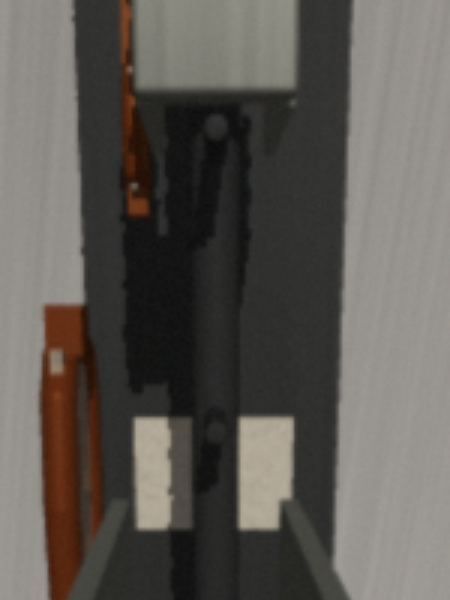

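The bar edges are at cols 253.5–268.8 (predicted 252.6–268.1) and the pins at (262,143) and (262,42) (predicted (260.5,144) and (260.5,42.6)). Alignment is within about 1 mm, so I'll lower it.

>>> step_arm:
  moves:
    - [[0,1.5,10],[0,0,0],36]
    - [[0,1.5,30],[0,0,0],36]
    - [[0,1.5,55],[0,0,0],36]
    - [[0,1.5,80],[0,0,0],36]
    - [[0,1.5,105],[0,0,0],36]
    - [[0,1.5,122],[0,0,0],36]
    - [[0,1.5,132],[0,0,0],36]
    - [[0,1.5,137],[0,0,0],36]

```text
clock: 14.33
tcp_pos: [0.6088, -0.2776, 0.1434]
orientation: [-0.002, 0.664, 0.748, -0.0]
wrist_force: [0.1, -0.0, -2.7]
finger_gap: 0.0409
grip_force: 51.2
```

>>> step_arm:
  moves:
    - [[0,0,0],[0,0,0],36]
    - [[0,0,1],[0,0,0],36]
    - [[0,0,2],[0,0,0],36]
    - [[0,0,3],[0,0,0],36]
    - [[0,0,4],[0,0,0],36]
    - [[0,0,4],[0,0,0],36]
    - [[0,0,4],[0,0,0],36]

```text
clock: 14.92
tcp_pos: [0.6101, -0.2783, 0.1421]
orientation: [0.0, 0.664, 0.748, 0.0]
wrist_force: [0.4, -0.2, -1.9]
finger_gap: 0.0411
grip_force: 51.2
```

>>> step_arm:
  moves:
    - [[0,0,1],[0,0,0],36]
    - [[0,0,2],[0,0,0],36]
    - [[0,0,3],[0,0,0],36]
    - [[0,0,3],[0,0,0],36]
    - [[0,0,3],[0,0,0],36]

```text
clock: 15.33
tcp_pos: [0.6099, -0.2782, 0.1386]
orientation: [-0.0, 0.664, 0.748, -0.0]
wrist_force: [-0.8, 0.1, -1.8]
finger_gap: 0.0411
grip_force: 51.2
```

>>> step_arm:
  moves:
    - [[0,0,1],[0,0,0],36]
    - [[0,0,1.5],[0,0,0],36]
    - [[0,0,1.5],[0,0,0],36]
    - [[0,0,1.5],[0,0,0],36]

```text
clock: 15.67
tcp_pos: [0.6099, -0.2783, 0.1373]
orientation: [-0.0, 0.664, 0.748, -0.0]
wrist_force: [0.1, -0.3, -1.8]
finger_gap: 0.0412
grip_force: 51.3
```

>>> step_arm:
  moves:
    - [[0,0,1],[0,0,0],36]
    - [[0,0,1.5],[0,0,0],36]
    - [[0,0,1.5],[0,0,0],36]
    - [[0,0,1.5],[0,0,0],36]

```text
clock: 16.0
tcp_pos: [0.6101, -0.2783, 0.1371]
orientation: [0.001, 0.664, 0.748, 0.0]
wrist_force: [-2.8, 1.6, 5.8]
finger_gap: 0.0412
grip_force: 52.1
```

>>> step_arm:
  moves:
    - [[0,0,0.7],[0,0,0],36]
    - [[0,0,1],[0,0,0],36]
    - [[0,0,1],[0,0,0],36]
    - [[0,0,1],[0,0,0],36]

```text
clock: 16.33
tcp_pos: [0.6101, -0.2783, 0.1371]
orientation: [0.001, 0.664, 0.748, 0.0]
wrist_force: [-4.3, 1.9, 9.2]
finger_gap: 0.0409
grip_force: 52.8
```

The saddle is on the bar: wrist force is +9 N and z has stopped falling. I'll ease off, release and rise.

>>> step_arm:
  moves:
    - [[0,0,-1.2],[0,0,0],36]
    - [[0,0,-1.2],[0,0,0],36]
    - [[0,0,-1.2],[0,0,0],48]
    - [[0,0,-1.2],[0,0,0],65]
    - [[0,0,-1.2],[0,0,0],75]
    - [[0,0,-1.2],[0,0,0],75]
    - [[0,0,-1.2],[0,0,0],75]
    - [[0,0,-6],[0,0,0],75]
  grip_force: 20

```text
clock: 17.0
tcp_pos: [0.6094, -0.2779, 0.1396]
orientation: [-0.001, 0.664, 0.748, -0.0]
wrist_force: [-0.7, 0.3, 0.8]
finger_gap: 0.0749
grip_force: 0.0
```

>>> step_arm:
  moves:
    - [[0,0,-10],[0,0,0],75]
    - [[0,0,-25],[0,0,0],75]
    - [[0,0,-45],[0,0,0],75]
    - [[0,0,-75],[0,0,0],75]
    - [[0,0,-105],[0,0,0],75]
    - [[0,0,-125],[0,0,0],75]
    - [[0,0,-130],[0,0,0],75]
    - [[0,0,-130],[0,0,0],75]

```text
clock: 17.67
tcp_pos: [0.611, -0.2789, 0.2739]
orientation: [0.003, 0.664, 0.748, 0.0]
wrist_force: [0.1, -0.1, -1.5]
finger_gap: 0.0746
grip_force: 0.0
```

```bash
python3 w.py w7; python3 w.py s7 side
python3 - <<'E'
import cv2,numpy as np
w=cv2.imread("pics/w7.png"); s=cv2.imread("pics/s7.png")
cv2.imwrite("pics/c7.png",np.hstack([cv2.resize(s[60:200,150:290],(400,400),interpolation=3),cv2.resize(w[:,64:448],(400,400))]))
E
```

```text
[[ 0.993 -0.112 -0.036  0.602]
 [ 0.117  0.955  0.272 -0.21 ]
 [ 0.004 -0.274  0.962  0.417]
 [ 0.     0.     0.     1.   ]]
[ 0.61038004 -0.27848089  0.2717097 ]
[[-0.988  0.124 -0.096  0.345]
 [-0.157 -0.763  0.628  0.75 ]
 [ 0.005  0.635  0.773  0.982]
 [ 0.     0.     0.     1.   ]]
[ 0.60985455 -0.27817169  0.27017033]
```

View pics/c7.png

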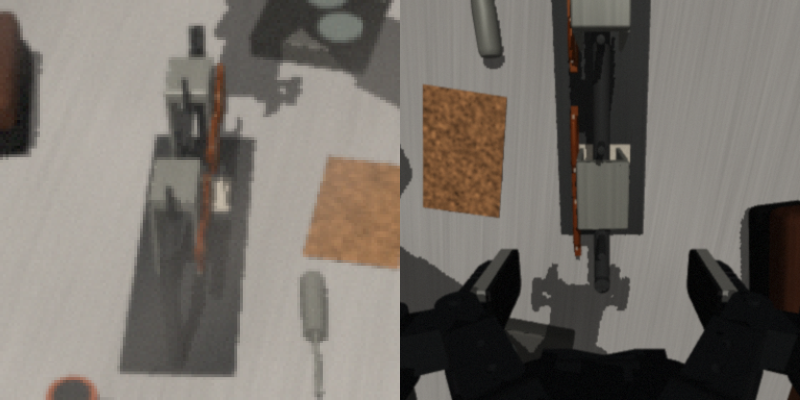

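The wide saddle hangs astride the bar, with its crown at (603,195) in the crop and the bar at col 601. It is between the pins with its front to the robot's side, the hung one is untouched, and the gripper is clear. I'll let it settle and hand in.

>>> step_arm:
  moves:
    - [[0,0,0],[0,0,0],75]
    - [[0,0,0],[0,0,0],75]
    - [[0,0,0],[0,0,0],75]
    - [[0,0,0],[0,0,0],75]
    - [[0,0,0],[0,0,0],75]
    - [[0,0,0],[0,0,0],75]
    - [[0,0,0],[0,0,0],75]
    - [[0,0,0],[0,0,0],75]

```text
clock: 18.43
tcp_pos: [0.61, -0.2783, 0.2708]
orientation: [0.0, 0.664, 0.748, -0.0]
wrist_force: [1.2, -0.1, -0.1]
finger_gap: 0.0748
grip_force: 0.0
```

```bash
python3 -c "
from workcell import env
print(env.hand_in())"
```

```text
the job is handed in; nothing more can be done
None
```

The wide saddle hangs free on the bar in the empty right (-y) bay with its front to the robot; I handed the job in at about 18.4 s, and it returned no verdict.

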